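# Open the ratchet jar clamp

### The arm

A 6-joint arm with a two-finger parallel gripper is mounted at the origin on a cart in front of the work surface, level with it; the furniture and walls round the work are solid. World frame = base frame: x ahead of the robot, y to its left, z up, the work surface at z = 0. Lengths are in m, angles in degrees, forces in N, time in s.
With the tool pointing down it reaches from about 0.35 to 0.875 m from the base axis. Payload 4.2 kg.
Tool frame: the origin (TCP) lies at the very end of the fingers, on their centre line; the grasp point (between the pads) lies 19 mm behind it; z points along the fingers, y is the direction in which the jaws open and shut (so a half turn about z gives the same grasp; the last joint's range is limited). The gripper opens to 85 mm and grips with 20 to 120 N. Pads are 22 mm wide; open, the fingers measure 114 mm over their backs; the gripper's body (76 mm by 85 mm) begins 54 mm behind the grasp point. The pads swing forward as they close: fully open they stand 13 mm farther back than shut.
Start: joints at [-52.964, 22.042, 0.453, 0, -68.411, -14.817], TCP at [0.236, -0.579, 0.231] pointing down, gripper open.
Joint ranges: [-179.83, 179.83], [-69.29, 118.12], [-61.27, 80.66], [-181.25, 117.63], [-171.15, -9.14], [-177.46, 177.46]. Speed limits (degrees/s): [159.86, 159.86, 180, 180, 180, 180].

### API

Orientations are given as [roll, pitch, yaw] about the fixed x, y, z axes, in that order (R = Rz(yaw) Ry(pitch) Rx(roll)).
In Python, from cell import env gives the robot as it stands. Calls block until the motion is done:
- env.move_pose(position, orientation): joint-space move of the TCP to a pose.
- env.servo_line(position, orientation=None, rate=0.15, force_limit=None): straight line of the TCP; orientation=None keeps the orientation; rate is the mean speed in m/s. With force_limit (N) it stops when the force on the tool has changed by that much, and returns True; else False.
- env.movej(angles): joint-space move.
- env.gripper_open() and env.grasp(newtons=None): open the fingers fully, or close them until they stop; newtons is the grip in N (None keeps the last).
- env.dwell(seconds).
- env.inverse_kinematics(position, orientation): joint angles nearest the present ones, or None.
- env.observe(): the state.
- env.read_camera(name): name is "scene" or "top"; returns the picture (420x560x3 uint8, red, green, blue); there is no depth.
- env.calibration(name): a dict with "vertical_fov" (degrees; the focal length in pixels is half the picture's height over the tangent of half this angle, whatever the lens; pixels are square), "cx", "cy" (the principal point, pixels), "R" (3x3) and "t" (3): a world point X has camera coordinates R X + t. Camera axes: x right, y down, z forward; pixel columns grow to the right and rows downward; lengths in m; the calibration is good to about 2 mm. A picture is of the moment at which its call begins. calibration takes no time and is no camera call.
A pose or a line that the arm cannot do raises env.MotionError and nothing moves.
- env.sign_off(): hands the job in, once; it reports no verdict.
Trained networks look in the newest picture that a camera, given by its name, has taken for a name from the list of things; names that differ only in an ending like _2 or _b are one class to them, and where a whole thing is asked for, a point or a joint stands for the part that bears it (a point fixed in the world has none). Each returns a list of dicts, best first, with "confidence" (0 to 1); they miss things now and then, are a little off and sometimes report something else, mostly with a low value. They report only what shows in the picture. A call takes as long as a camera call.
- env.trace(camera, thing): "mask" (420x560 bool, what is visible of it) and "rect" ([left, top, width, height] in pixels, round what is visible of it).
- env.place_of(camera, thing): "point" ([column, row] in pixels: a listed point, or the origin of a listed thing).
The state is a dict: "clock": time; "joints": joint angles; "joint_vel": joint speeds; "effort": joint torques, N m; "tool_pos": TCP position; "tcp_rot": TCP orientation; "force": force on the tool from outside, world axes, zero at the start; "wrist_torque": the same for the moment, N m; "width": finger opening in m.
Only numpy, scipy, OpenCV 4.12 (cv2) and the standard library are available. Lean on these libraries where they do the work, as an engineer would, in place of code of your own. Each camera call takes 0.05 s, during which the arm holds its last target. There are 200 camera calls.

### The job

The jar held in the ratchet clamp is finished with: press the release button on top of the sliding jaw down with the fingertips, and with it held down push the jaw back along its bar, away from the jar, until it is fully home against the post at the end of the bar. Then let the button spring up and take the hand clear. Only press and push the clamp, without forcing it, leave the jar standing where it is on the clamp, and leave the things round about undisturbed.

Things in the scene. Friction and masses are not known exactly. Their poses are not given: they have to be found in the camera images.
- clamp: Ratchet jar clamp, fixed on the wooden board over the hob: wooden base 130 x 340 x 12 mm, steel bar along its rear. Origin: centre of the base's underside, on the board. x axis to the rear, y along the bar the way the jaw opens, z up; turned up to 0.35 rad. The 10 mm wide bar lies along y at x = 38 mm, top 54 mm up. Fixed cheek: rubber face at y = -106 mm, x -59 to 19 mm, top 61 mm up.
- jaw (a joint): Place of the sliding jaw on the bar, m: 0 = nearest the cheek (66 mm gap), grows as it is pushed back (clamp +y), 0.120 = fully home at the post. Starts at 0 to 0.02. Carriage on the bar: 40 mm (clamp x) x 70 mm (y), 60 mm tall. A ratchet (8 mm teeth under the bar) stops it from going back unless the release is down; towards the cheek it clicks. Released, it slides with about 1 to 2 N of drag.
- release (a joint): How far the release button is pressed down, m: 0 = up, 0.009 = bottomed. The ratchet is free from 0.0045 on; aim for 0.006 to 0.008. A spring returns it: about 3 N to start, 6 N at the bottom. If it comes up on the way, the jaw only catches again.
- release_top (a point): Point on the top face of the release, a black block on the jaw's carriage, 32 mm (clamp x) by 42 mm (clamp y); moves with jaw and button. It is 80 mm above the clamp's underside when up. The top face runs from 22 mm before this point to 20 mm past it along clamp y. Open on all sides except +y, where the thumb stop stands.
- thumb_stop (a point): Point on the face (looking to clamp -y) of the thumb stop, an upright plate on the carriage, 40 mm (clamp x) x 10 mm thick (y), that rises 34 mm above the unpressed button. The face is 25 mm to +y of release_top; this point is mid-width, 18 mm above the unpressed button. Push the jaw back by this face while the fingertips hold the button down.
- jaw_face (a point): Centre of the rubber face of the jaw plate, looking at the jar, 38 mm above the clamp's underside. The plate (76 mm in clamp x, 62 mm tall) reaches from the carriage's end nearest the cheek over the base.
- bar_end (a point): Centre of the top of the steel post at the clamp's +y end (clamp x = 38, y = 163 mm, 60 mm up); the post is 34 mm (x) x 14 mm (y), and its face that the carriage meets is at y = 156 mm. A like post stands at y = -163 mm.
- jar: Glass jar with a round lid, 55 x 59 mm and 75 mm tall, about 0.2 kg, standing loose on the clamp's base (12 mm above its underside) between cheek and jaw. Origin: centre of its underside. To be left standing there.
- shaker: Small glass shaker with a grey cap, 44 mm across, 90 mm tall, standing on the board in front of the clamp. Origin: centre of its underside. Bystander.
- egg_cup: White egg cup, 49 mm across, 61 mm tall, on the board. Origin: centre of its underside. Bystander.
- timer: Round kitchen timer, 68 mm across, 57 mm tall, on the board. Origin: centre of its underside. Bystander.
- bowl: Small round bowl, 69 mm across, 31 mm tall, on the board. Origin: centre of its underside. Bystander.
- lemon: Lemon, 56 x 84 x 55 mm, lying on the board. Origin: centre of its underside. Bystander.

How it is judged (in metres and radians):
On the way, in this order (a step that is already met when the one before it is completed fails the run):
1. the fingers press the release down, the jaw still near its starting place (value of joint release above 0.0045 m and contact force between the fingers and anything else above 0.5 N and value of joint jaw below 0.045 m), for 0.05 s.
2. the jaw has been pushed back to the end of its bar (value of joint jaw above 0.115 m), for 0.1 s.
At the end, for the whole second after the job is handed in: The jaw is within 5 mm of its fully open end, the release has sprung back up (within 3 mm), the jar stands upright at rest within 20 mm of where it stood, and every bystander is within 30 mm of where it was (value of joint jaw above 0.115 m and value of joint release below 0.003 m and distance of jar from where it was at the start of the episode below 0.02 m and angle between jar's own z axis and vertical below 0.2 rad and linear speed of jar below 0.02 m/s and distance of each of shaker, egg_cup, timer, bowl, lemon from where it was at the start of the episode below 0.03 m); the robot touches nothing.
It fails at once if the jar is tipped over, lifted or carried off (angle between jar's own z axis and vertical above 0.5 rad or z of jar in the frame of clamp above 0.025 m or distance of jar from where it was at the start of the episode above 0.03 m).
It fails at once if the ratchet is forced: the fingers push the clamp with more than 90 N (contact force between the fingers and clamp above 90 N).
It fails at once if something standing round the clamp is lifted or knocked away (distance of any of shaker, egg_cup, timer, bowl, lemon from where it was at the start of the episode above 0.04 m).
It also fails if it takes over 32 s, if anything falls off the work surface, if the arm or the gripper's body presses on something with over 40 N, if the wrist force passes 120 N, or if a joint passes its speed limit or range.

## Working session

There is one attempt and no reset: what is moved stays moved. The work goes in short steps, each a Python script; the robot and the scene stay as the last script left them, time stands still between calls to the robot, and variables do not carry over. Pictures are saved under pics/ and viewed, about 8 in all and at most 12, crops included, and the job is handed in when it is done.

```bash
mkdir -p pics; python3 - <<'E'
from cell import env
import cv2
for c in("scene","top"):
    im=env.read_camera(c); cv2.imwrite(f"pics/{c}0.png",im[:,:,::-1])
    k=env.calibration(c); print(c,k)
    for n in("release_top","thumb_stop","jaw_face","bar_end","clamp","jar","shaker","egg_cup","timer","bowl","lemon"):
        print(n,[([round(float(v),1) for v in d["point"]],round(float(d["confidence"]),2)) for d in env.place_of(c,n)[:2]])
print(env.observe())
E
```

```text
scene {'vertical_fov': 42.04087088344191, 'cx': 275.0375931666451, 'cy': 216.56489926713314, 'R': array([[-0.7846821 , -0.6198976 , -0.00098668],
       [-0.45029974,  0.5710933 , -0.68635456],
       [ 0.42603303, -0.53812584, -0.72726641]]), 't': array([0.40940826, 0.31252784, 1.36327914])}
release_top [([252.8, 211.6], 0.49), ([289.4, 229.6], 0.33)]
thumb_stop [([239.2, 203.4], 0.97)]
jaw_face [([277.7, 223.0], 0.56)]
bar_end [([261.6, 236.4], 0.7), ([202.2, 236.6], 0.64)]
clamp [([263.5, 238.6], 0.71), ([276.0, 224.6], 0.32)]
jar [([290.1, 228.0], 0.74)]
shaker [([287.3, 260.1], 0.56)]
egg_cup [([214.1, 318.9], 0.69)]
timer [([361.4, 179.8], 0.6), ([291.4, 224.9], 0.42)]
bowl [([163.1, 283.7], 0.71)]
lemon [([324.0, 158.4], 0.49)]
top {'vertical_fov': 46.424622593151994, 'cx': 278.12708648993936, 'cy': 211.62985964164176, 'R': array([[-1.61774299e-02, -9.99868927e-01,  6.47620535e-04],
       [-9.96761011e-01,  1.60761077e-02, -7.87975014e-02],
       [ 7.87767619e-02, -1.92026395e-03, -9.96890432e-01]]), 't': array([-0.00494671,  0.52801265,  1.3809173 ])}
release_top [([256.9, 
[... 387 characters left out ...]
8.9], 0.56)]
lemon [([387.7, 186.9], 0.76)]
{'clock': 1.2, 'joints': array([-5.29629888e+01,  2.20409673e+01,  4.51161385e-01,  1.01750211e-03,
       -6.84115240e+01, -1.48169516e+01]), 'joint_vel': array([-0.04236515,  0.05493341, -0.05762211,  0.06120909,  0.01189195,
        0.03747495]), 'effort': array([-1.40115039e-04, -3.92100942e+01,  1.88614529e+01,  4.19084698e+00,
       -4.16095709e-04, -1.00895633e-06]), 'tool_pos': array([ 0.23635923, -0.57854898,  0.2313122 ]), 'tcp_rot': array([ 1.79998956e+02, -1.25474898e-03, -1.57779566e+02]), 'force': array([ 0.16421353, -0.08402776, -0.64844118]), 'wrist_torque': array([0.01003585, 0.00495194, 0.0262098 ]), 'width': 0.08538560589452053}
```

```bash
cat > h.py <<'E'
import numpy as np
from cell import env
def P(c):
    k=env.calibration(c); f=210/np.tan(np.radians(k["vertical_fov"]/2))
    K=np.array([[f,0,k["cx"]],[0,f,k["cy"]],[0,0,1]]); return K,np.array(k["R"]),np.array(k["t"])
def proj(c,X):
    K,R,t=P(c); q=K@(R@np.asarray(X)+t); return q[:2]/q[2]
def atz(c,uv,z):
    K,R,t=P(c); d=R.T@np.linalg.solve(K,[*uv,1]); o=-R.T@t; return o+d*(z-o[2])/d[2]
E
python3 - <<'E'
import cv2,numpy as np
from h import *
M={c:(lambda K,R,t:K@np.c_[R,t])(*P(c)) for c in("scene","top")}
for n,a,b in(("release_top",(252.8,211.6),(256.9,189.6)),("thumb_stop",(239.2,203.4),(249.4,186.9)),("jaw_face",(277.7,223),(269.4,216.6)),("bar_end",(202.2,236.6),(206.6,177.6)),("clamp",(263.5,238.6),(256.8,208.6)),("jar",(290.1,228),(281.1,224.9)),("timer",(361.4,179.8),(388.7,243.9)),("bowl",(163.1,283.7),(153.9,177.6)),("shaker",(287.3,260.1),(247.5,249.3)),("lemon",(324,158.4),(387.7,186.9)),("egg",(214.1,318.9),(154.5,238.7))):
    X=cv2.triangulatePoints(M["scene"],M["top"],np.array(a,float),np.array(b,float)).ravel();X=X[:3]/X[3]
    print(n,X.round(3),"reproj err",(proj("scene",X)-a).round(1),(proj("top",X)-b).round(1))
a=cv2.imread("pics/scene0.png")[120:360,110:430];b=cv2.imread("pics/top0.png")[130:290,130:430]
cv2.imwrite("pics/a.png",cv2.resize(a,None,fx=2.5,fy=2.5,interpolation=2));cv2.imwrite("pics/b.png",cv2.resize(b,None,fx=2.6,fy=2.6,interpolation=2))
E
```

```text
release_top [0.574 0.039 0.132] reproj err [-1.6 -0.2] [1.2 1.7]
thumb_stop [0.586 0.063 0.173] reproj err [2.  0.3] [-1.6 -2.1]
jaw_face [0.507 0.009 0.105] reproj err [-0.5 -0.1] [0.4 0.5]
bar_end [0.619 0.18  0.121] reproj err [1.7 0.3] [-1.3 -1.7]
clamp [0.532 0.044 0.054] reproj err [-1.  -0.1] [0.7 1.1]
jar [ 0.486 -0.022  0.072] reproj err [-0.3 -0. ] [0.2 0.3]
timer [ 0.432 -0.314  0.074] reproj err [0.6 0. ] [-0.5 -0.7]
bowl [0.625 0.331 0.069] reproj err [0.3 0.1] [-0.2 -0.3]
shaker [0.422 0.073 0.07 ] reproj err [0.2 0. ] [-0.1 -0.2]
lemon [ 0.583 -0.32   0.075] reproj err [-1.4 -0.1] [1.1 1.6]
egg [0.454 0.328 0.067] reproj err [-0.5 -0.1] [0.3 0.4]
```

View pics/a.png

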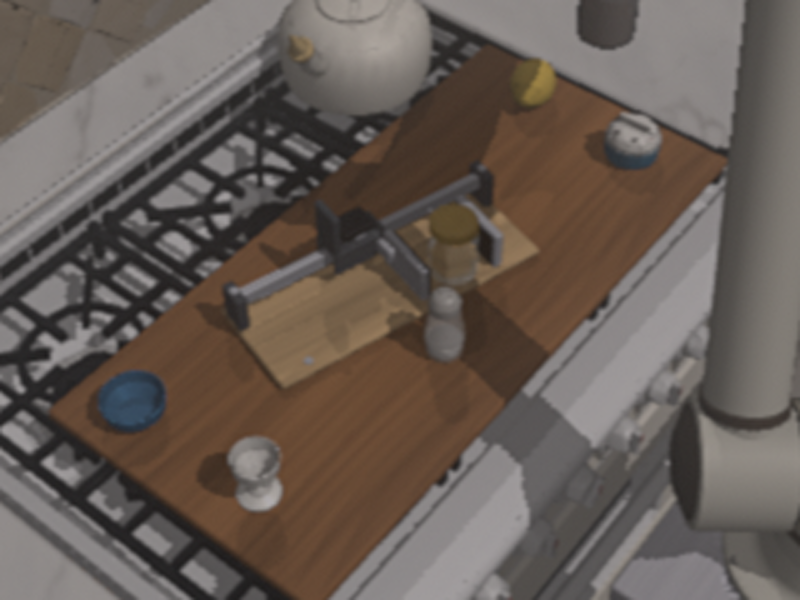

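View pics/b.png

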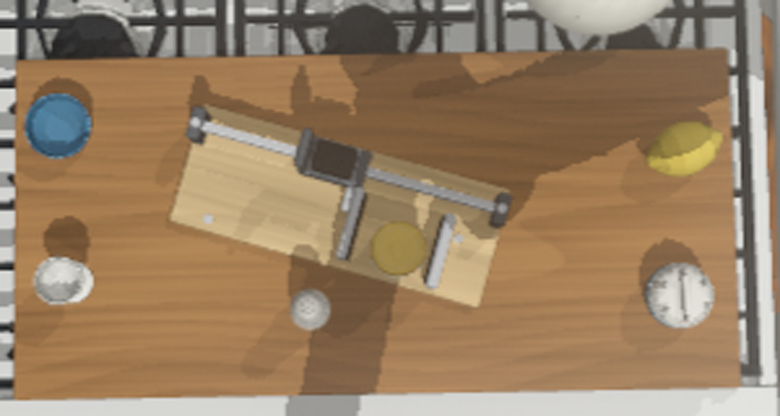

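```bash
python3 - <<'E'
from h import *
from scipy.optimize import least_squares
fix=[("top",(206.6,177.6),(38,163,60)),("top",(323,210.4),(38,-163,60)),("top",(195.4,214.6),(-65,170,12)),("top",(314.6,247.3),(-65,-170,12)),
("top",(256.8,208.6),(0,0,0)),("scene",(202.2,236.6),(38,163,60)),("scene",(302.8,188),(38,-163,60)),("scene",(224,275.2),(-65,170,12)),("scene",(326,220),(-65,-170,12)),("scene",(263.5,238.6),(0,0,0))]
mov=[("top",(256.9,189.6),(38,0,80)),("scene",(252.8,211.6),(38,0,80)),("top",(249.4,186.9),(38,25,98)),("scene",(239.2,203.4),(38,25,98))]
jf=[("top",(269.4,216.6),(-20,-40,38)),("scene",(277.7,223),(-20,-40,38))]
def W(p,l):
    c,s=np.cos(p[3]),np.sin(p[3]); l=np.array(l)/1000
    return np.array([p[0]+c*l[0]-s*l[1],p[1]+s*l[0]+c*l[1],p[2]+l[2]])
def f(p):
    r=[proj(c,W(p,l))-uv for c,uv,l in fix]+[proj(c,W(p,(l[0],l[1]+p[4]*1e3,l[2])))-uv for c,uv,l in mov]
    return np.concatenate(r)
s=least_squares(f,[.53,.02,.07,-.27,.0],loss="soft_l1",x_scale=.01)
p=s.x;print(p.round(4));print(f(p).reshape(-1,2).round(1).tolist())
np.save("p.npy",p)
rt=W(p,(38,p[4]*1e3,80));print("release_top",rt,"yaw",np.degrees(p[3]))
for q in(0,10,20):print(q,[(proj(c,W(p,(-21,l[1]+q,38)))-uv).round(1) for c,uv,l in jf])
cy=np.degrees(p[3])+90
for y in(cy,cy-180):
  for X in(W(p,(38,p[4]*1e3+12,180)),W(p,(38,p[4]*1e3+140,80))): print(y,env.inverse_kinematics(X,[180,0,y]))
E
```

```text
[ 0.5344  0.0343  0.0594 -0.2896  0.0168]
[[-1.1, -1.0], [-0.0, -1.1], [-0.3, -0.5], [-0.6, 0.2], [4.2, -0.1], [2.2, 0.9], [0.1, 0.3], [-0.2, 0.1], [0.2, 0.1], [0.4, -3.9], [0.8, 0.7], [-2.4, -2.3], [-1.3, -0.0], [3.2, 5.1]]
release_top [0.57558838 0.03952771 0.13936008] yaw -16.591620782125805
0 [array([3.2, 2.1]), array([2.3, 1. ])]
10 [array([-0.4,  1.1]), array([-0.7,  2.5])]
20 [array([-3.9,  0.1]), array([-3.7,  4.1])]
73.4083792178742 [ 20.99368555  17.46856287  -5.17440458   0.         -67.35703255
 142.41469367]
73.4083792178742 [ 30.22607649  27.62538405  -4.45800573   0.         -57.91661022
 133.18230273]
-106.5916207821258 [ 20.99368555  17.46856287  -5.17440458   0.         -67.35703255
 -37.58530633]
-106.5916207821258 [ 30.22607649  27.62538405  -4.45800573   0.         -57.91661022
 -46.81769727]
```

```bash
python3 - <<'E'
from h import *
import cv2
p=np.load("p.npy");c,s=np.cos(p[3]),np.sin(p[3]);x=np.array([c,s,0]);y=np.array([-s,c,0])
b=np.array([p[0],p[1],0])+.038*x+(p[4]-.002)*y
O=[180,0,np.degrees(p[3])-90]
env.grasp(20)
env.move_pose([*b[:2],.27],O)
env.servo_line([*b[:2],.185],rate=.1)
A=[]
for cam,o in(("scene",(200,150)),("top",(200,130))):
    im=env.read_camera(cam)[:,:,::-1].copy()
    A.append(cv2.resize(im[o[1]:o[1]+110,o[0]:o[0]+100],None,fx=4,fy=4,interpolation=2))
    print(cam,proj(cam,env.observe()["tool_pos"]),[(d["point"],d["confidence"]) for d in env.place_of(cam,"release_top")[:1]+env.place_of(cam,"thumb_stop")[:1]])
cv2.imwrite("pics/c.png",np.hstack(A));o=env.observe();print(o["clock"],o["tool_pos"],o["tcp_rot"],o["force"],o["width"])
E
```

```text
scene [250.28501342 196.74214297] [([359.8, 181.0], 0.53), ([239.9, 199.0], 0.58)]
top [257.67228386 188.16192931] [([391.0, 242.2], 0.33)]
5.7667 [0.57518102 0.03766559 0.18544817] [-1.79958824e+02  2.92202247e-02 -1.06591611e+02] [-0.43101086 -0.17765244 -0.79068212] -8.14777050071526e-05
```

View pics/c.png

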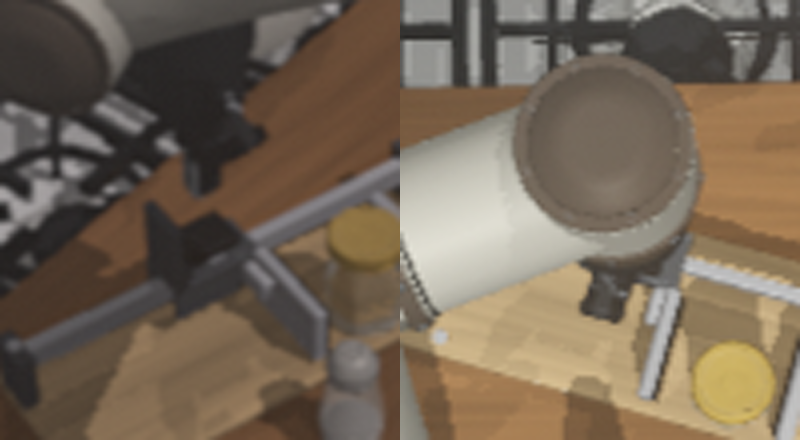

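```bash
python3 - <<'E'
from h import *
import cv2
f0=env.observe()["force"];t=env.observe()["tool_pos"]
env.servo_line([t[0],t[1],.16],rate=.06)
print(env.servo_line([t[0],t[1],.125],rate=.015,force_limit=2.0))
o=env.observe();print(o["clock"],o["tool_pos"],o["force"]-f0)
im=env.read_camera("scene")[:,:,::-1]
cv2.imwrite("pics/d.png",cv2.resize(im[150:260,190:310],None,fx=5,fy=5,interpolation=2))
E
```

```text
True
7.525 [0.57517747 0.03763795 0.14431277] [ 0.24838575 -0.03698077  3.36714929]
```

View pics/d.png

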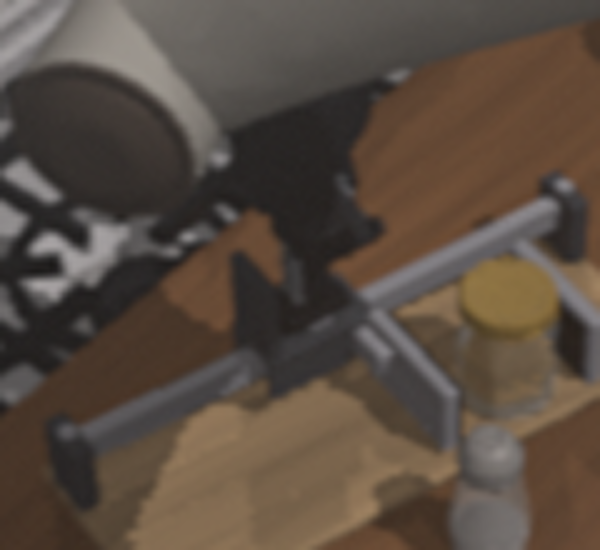

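```bash
python3 - <<'E'
from h import *
p=np.load("p.npy");y=np.array([-np.sin(p[3]),np.cos(p[3]),0])
t=env.observe()["tool_pos"].copy(); t[2]=.1375
def st(m):
    o=env.observe();d=o["tool_pos"]-t;print(m,round(o["clock"],2),"along",(d@y).round(4),"z",o["tool_pos"][2].round(4),"F",o["force"].round(1));return o
env.servo_line(t,rate=.02);env.dwell(.3)
o=st("pressed")
if 4<o["force"][2]<8:
    for k in(.02,.04):
        print(env.servo_line(t+k*y,rate=.04,force_limit=12)); st(k)
E
```

```text
pressed 8.34 along 0.0 z 0.1377 F [-0.6  0.2  5.4]
False
0.02 8.99 along 0.0202 z 0.1378 F [-1.   0.2  4.5]
False
0.04 9.64 along 0.0403 z 0.1378 F [-1.6  0.4  6. ]
```

```bash
python3 - <<'E'
from h import *
import cv2
im=env.read_camera("scene")[:,:,::-1]
cv2.imwrite("pics/e.png",cv2.resize(im[150:260,190:310],None,fx=5,fy=5,interpolation=2))
E
```

```text
(no output)
```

View pics/e.png

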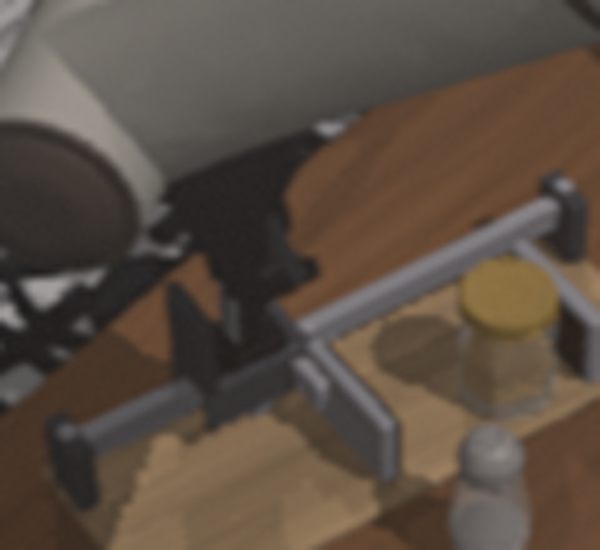

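The jaw is travelling with the fingertip: carriage from (265,350) to (205,385) in the crop, jar unmoved. I'll continue to the stop.

```bash
python3 - <<'E'
from h import *
import cv2
p=np.load("p.npy");y=np.array([-np.sin(p[3]),np.cos(p[3]),0])
t0=env.observe()["tool_pos"].copy();t0[2]=.1375;f0=env.observe()["force"]
hit=env.servo_line(t0+.105*y,rate=.05,force_limit=12)
o=env.observe();print(hit,round(o["clock"],2),"along",.0403+(o["tool_pos"]-t0)@y,o["tool_pos"],(o["force"]-f0).round(1))
env.dwell(.3);o=env.observe();print((o["force"]-f0).round(1))
im=env.read_camera("scene")[:,:,::-1]
cv2.imwrite("pics/f.png",cv2.resize(im[150:270,170:310],None,fx=5,fy=5,interpolation=2))
E
```

```text
True 11.19 along 0.11987905889858169 [0.60948938 0.1524377  0.13796158] [-1.1 -2.2 -0.1]
[ 0.  -3.4  0.3]
```

View pics/f.png

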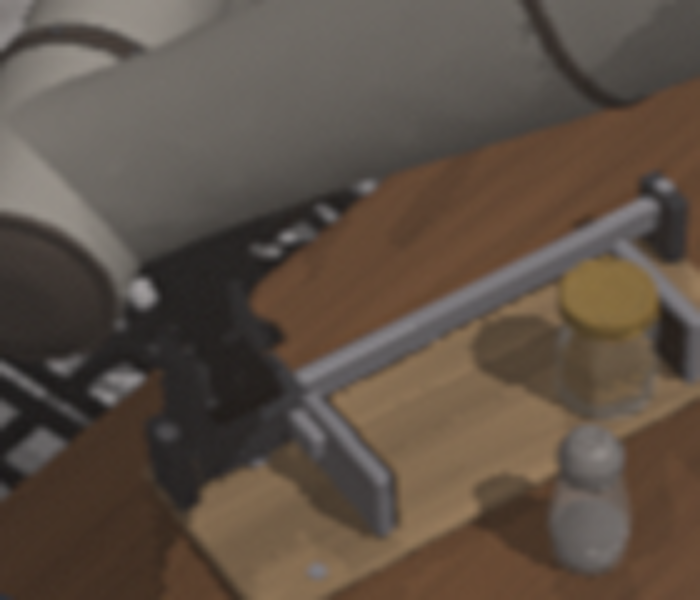

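```bash
python3 - <<'E'
from h import *
p=np.load("p.npy");y=np.array([-np.sin(p[3]),np.cos(p[3]),0])
t0=env.observe()["tool_pos"].copy();f0=env.observe()["force"]
t0[2]=.1375
hit=env.servo_line(t0+.02*y,rate=.03,force_limit=20)
o=env.observe();print(hit,round(o["clock"],2),(o["tool_pos"]-t0)@y,o["tool_pos"],(o["force"]).round(1))
E
```

```text
True 11.91 0.0004834498158344975 [0.60963461 0.15294487 0.13875164] [-1.3 -3.3  6.2]
```

```bash
python3 - <<'E'
from h import *
import cv2
t=env.observe()["tool_pos"].copy()
env.servo_line([t[0],t[1],.16],rate=.05)
env.servo_line([t[0],t[1],.27],rate=.12)
env.servo_line([.42,-.15,.32],rate=.25)
p0=env.observe()
A=[]
for cam,o in(("scene",(170,150)),("top",(190,150))):
    im=env.read_camera(cam)[:,:,::-1]
    A.append(cv2.resize(im[o[1]:o[1]+130,o[0]:o[0]+100],None,fx=4,fy=4,interpolation=2))
    for n in("release_top","thumb_stop","jaw_face","jar","shaker","egg_cup","timer","bowl","lemon"):
        print(cam,n,[([round(float(v),1) for v in d["point"]],round(float(d["confidence"]),2)) for d in env.place_of(cam,n)[:1]])
p=np.load("p.npy");p[2]=.0645;c,s=np.cos(p[3]),np.sin(p[3])
for q in(.11,.12):
  for cam in("scene","top"): print(q,cam,proj(cam,[p[0]+c*.038-s*(q+.004),p[1]+s*.038+c*(q+.004),p[2]+.08]).round(1))
cv2.imwrite("pics/g.png",np.hstack(A));print(env.observe()["clock"],p0["force"])
E
```

```text
scene release_top [([220.0, 224.3], 0.54)]
scene thumb_stop [([203.9, 218.5], 0.97)]
scene jaw_face [([241.9, 243.7], 0.95)]
scene jar [([289.8, 229.0], 0.64)]
scene shaker [([287.7, 260.7], 0.88)]
scene egg_cup [([214.0, 320.5], 0.79)]
scene timer [([360.2, 182.4], 0.66)]
scene bowl [([164.6, 284.0], 0.78)]
scene lemon [([324.2, 158.4], 0.54)]
top release_top [([218.4, 181.0], 0.49)]
top thumb_stop [([212.2, 178.5], 0.94)]
top jaw_face [([228.8, 206.1], 0.82)]
top jar [([281.1, 226.4], 0.5)]
top shaker [([153.8, 176.6], 0.65)]
top egg_cup [([158.0, 238.9], 0.84)]
top timer [([390.4, 243.3], 0.62)]
top bowl [([153.2, 178.9], 0.74)]
top lemon [([387.2, 184.5], 0.79)]
0.11 scene [219.6 223.2]
0.11 top [222.  180.1]
0.12 scene [216.4 224.8]
0.12 top [218.3 179.1]
16.1417 [ 1.22462384 -0.04133799  0.6112573 ]
```

View pics/g.png

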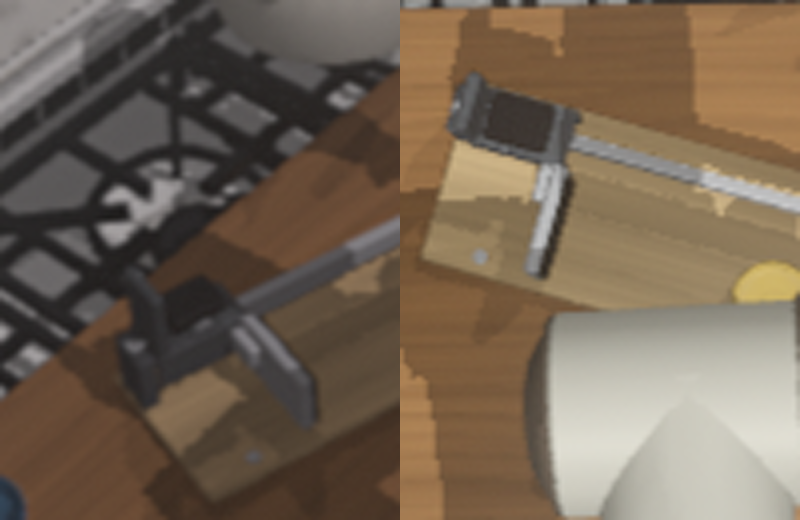

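```bash
python3 -c "
from cell import env
env.dwell(.3);env.sign_off();print(env.observe()['clock'])"
```

```text
the job is handed in; nothing more can be done
the job is handed in; nothing more can be done
```

The jaw is pushed back against the end post, and I handed the job in at about 16.5 s; no verdict was reported.

**What I did:** With the fingers closed, I touched the release at z ≈ 0.144 m and pressed it about 7 mm (5.4 N). I then pushed the jaw along the bar; the fingertip travelled 120 mm before the hard stop. I lifted straight up and moved the hand clear.

**Last checks:**
- **Jaw:** a second push, limited to a 20 N force change, moved only 0.5 mm. Both final pictures show the carriage against the post with no gap. The network's `release_top` point in the top view fits the jaw at 0.120 m. In the scene view it fits nearer 0.110 m, and I trusted the hard stop and the pictures over that.
- **Release:** the hand is clear of it. I did not measure the button's height afterwards; it should have sprung up.
- **Jar and bystanders:** they are within about 1–3.5 pixels of their starting positions. The one exception is the shaker in the top view: the arm hid it and the network reported the bowl's position instead. The scene view shows the shaker unmoved.

**Disagreement in the measurements:** my camera fit put the release top about 5 mm lower than where the fingers actually touched it. I used the touch height.

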